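# Hold the spring probe on a circuit board's test pad

### The job

Take the board carrier by its black grip block and slide it along the bed of the blue probe stand, without lifting it, until the gold test pad is right under the probe tip. Then let go of the carrier and push the stand's black knob down 15 mm, until the red ring on its shaft is level with the top of the steel collar, so that the sprung tip bears on the gold pad; never push it down as far as 20 mm. Finish while still holding the knob down there with the fingers, and leave the other things on the worktop where they are.

Things in the scene. Friction and masses are not known exactly. Their poses are not given: they have to be found in the camera images.
- stand: fixed probe stand: grey bed 120 (x, -55 to 65) x 280 (y) x 10 mm, origin in its underside, x to the back, y left along the bed. A blue column at the back carries a blue head (y 60 to 100, x -25 to 63, z 54 to 80 mm) over the bed; vertical probe axis at x = -8, y = 80. Dark fence strip 6 mm high along y, front face x = 21: a carrier against it has its gold pad 1 mm behind the probe axis.
- plunger (a joint): downward travel of the spring plunger in m: 0 up, 0.015 when the red ring is level with the top of the collar (collar top 85 mm above the worktop), end stop 0.024. Springs back when let go: about 3 N to start, 350 N/m more with travel, plus the tip's spring; about 11 N at 15 mm.
- pogo (a joint): how far the sprung brass tip is pushed up into the plunger in m: 0 when free, greater than 0 when the tip bears on something (600 N/m; stop at 0.012). At 15 mm of plunger travel on the gold pad it is about 0.0035 (the tip meets the pad after about 11.5 mm).
- knob_top (a point): centre of the top face of the black mushroom knob (36 mm diameter, flat top 24 mm across); 126 mm above the worktop when up. Moves with the plunger. Push straight down on it, for example with closed fingers. Wall cabinets hang about 0.5 m over the worktop from x = 0.6 m back: travel low there. A vacuum hose arches up at the right front of the worktop: go up and over it from the start pose.
- probe_tip (a point): lower end of the brass probe tip (4.4 mm diameter); 29 mm above the worktop when up, 11.5 mm above the gold pad's top.
- carrier: loose grey carrier plate 56 (x) x 160 (y) x 5 mm, 180 g nominal, lying on the bed, with a green circuit board on it; origin at the centre of its underside, z up, y towards the end with the gold pad. Underside 10 mm above the worktop. Parts on the board are at most 17 mm above the carrier's underside and stay clear of the probe tip.
- gold_pad (a point): centre of the top of the round gold test pad (10 mm diameter, white ring round it), at y = +50 mm, 7.5 mm above the carrier's underside.
- grip_block (a point): centre of the top of the carrier's black ribbed grip block, 24 mm (x) x 34 mm (y) x 22 mm high above the plate, at y = -60 mm; top 27 mm above the carrier's underside. Grip it from above across its 24 mm (fingers closing along the carrier's x).
- torch: bystander: black pocket torch lying on the worktop, 58x123x35 mm, origin at the centre of its underside
- tape_roll: bystander: black roll of tape lying flat, 62 mm across, 19 mm high, origin at the centre of its underside
- matches_box: bystander: flat red carton 62x46x17 mm, origin at the centre of its underside
- tape_measure: bystander: yellow tape measure 47x86x64 mm, origin at its underside
Not all that is in view belongs to the job. Several things have the shape of the carrier; the one meant has the colours described above.

How it is judged (in metres and radians):
On the way, in this order (a step that is already met when the one before it is completed fails the run):
1. the gold pad is under the probe tip (within 5 mm) while the knob is still up (horizontal distance between gold_pad and probe_tip below 0.005 m and value of joint plunger below 0.003 m), for 0.2 s.
2. the knob is pushed down 12 to 18 mm by the fingers and the sprung tip bears on the gold pad, for one second (horizontal distance between gold_pad and probe_tip below 0.005 m and value of joint plunger between 0.012 and 0.018 m and value of joint pogo above 0.0005 m and contact force between the fingers and stand above 3 N), for 1 s.
At the end, for the whole second after the job is handed in: The fingers hold the knob down (more than 3 N) at 12 to 18 mm of travel, the probe tip is within 5 mm of the gold pad's centre and pressed in by more than 0.5 mm, and the carrier lies still, flat on the bed (under 3 mm of rise), touched by nothing of the robot (all of step 2 and contact force between each of the arm, the fingers and carrier below 0.3 N and z of carrier in the frame of stand below 0.013 m and linear speed of carrier below 0.02 m/s); the arm keeps its last pose, push and grip.
It fails at once if the knob is pushed 20 mm or deeper (value of joint plunger above 0.02 m).
It fails at once if the carrier is lifted more than 8 mm off the bed (z of carrier in the frame of stand above 0.018 m).
It fails at once if a bystander (torch, tape roll, matchbox or tape measure) is moved more than 20 mm (distance of any of torch, tape_roll, matches_box, tape_measure from where it was at the start of the episode above 0.02 m).
It also fails if it takes over 51 s, if anything falls off the work surface, if the arm or the gripper's body presses on something with over 40 N, if the wrist force passes 120 N, or if a joint passes its speed limit or range.

### The arm

A 6-joint arm with a two-finger parallel gripper is mounted at the origin on a cart in front of the work surface, level with it; the furniture and walls round the work are solid. World frame = base frame: x ahead of the robot, y to its left, z up, the work surface at z = 0. Lengths are in mm, angles in rad, forces in N, time in s.
With the tool pointing down it reaches from about 225 to 725 mm from the base axis. Payload 3.1 kg.
Tool frame: the origin (TCP) lies midway between the tips of the shut fingers; the grasp point (between the pads) lies 19 mm behind it; z points along the fingers, y is the line along which they close (so a half turn about z gives the same grasp; the last joint's range is limited). The gripper opens to 85 mm and grips with 20 to 120 N. Pads are 22 mm wide; open, the fingers measure 114 mm over their backs; the gripper's body (76 mm by 85 mm) begins 54 mm behind the grasp point. The pads swing forward as they close: fully open they stand 13 mm farther back than shut.
Start: joints at [1.134, 0.048, 0.099, 1.622, 0, 1.443], TCP at [159.563, 500.157, 201.512] pointing down, gripper open.
Joint ranges: [-2.91, 2.91], [-0.99, 1.94], [-1.21, 1.42], [-2.12, 2.29], [-1.49, 1.47], [-3.14, 3.14]. Speed limits (rad/s): [2.79, 2.79, 3.14, 3.14, 3.14, 3.14].

### API

Orientations are given as a unit quaternion [w, x, y, z].
In Python, from bench import bot gives the robot as it stands. The module is installed in compiled form; this text tells all that it offers.
- The arm moves only by the tool move_arm, never from a script. Its argument "plan" is a list that holds one entry, the list of rows, each a list of 4 numbers: the shift along the tool's x, y, z in m, then the turn about the tool's z in degrees. A call has 1 to 5 rows; each row is the pose to reach, as a shift and turn from the pose commanded when the call began, along the tool's axes at that moment; what a row does not reach only later rows make up. A row lasts 1/12 s, in which the tool goes at most 41.7 mm and 7.16 degrees, less where a joint would pass 70% of its speed; a pose out of reach is approached as far as the arm can. A call with a gripper value outside its range is refused whole. "claw" is the opening in per cent of the stroke, from 0 (shut) to 100 (fully open), set as the call begins (left out, the last holds). The fingers move at their own pace and stop on an object; "squeeze" is the grip in N (left out, the last holds). Time passes only in rows, so rows that repeat a pose let the fingers close. It gives the time, the measured TCP pose, the force, the opening and the grip force at its end, in the units of the state.
- bot.sense(): the state, without advancing time (a new reading comes with each control period).
- bot.grab_frame(name): name is "scene" or "top"; returns (picture, depth): 400x640x3 uint8, red, green, blue; 400x640 float32, mm along the optical axis (not along the pixel's ray), 0 where there is no reading.
- bot.calibration(name): a dict with "intrinsics" (3x3 intrinsics, pixels), "rvec" (rotation vector, rad) and "tvec" (3), from world to camera coordinates, as OpenCV has them. Camera axes: x right, y down, z forward; pixel columns grow to the right and rows downward; lengths in mm; the calibration is good to about 2 mm. A picture is of the moment at which its call begins. calibration takes no time and is no camera call.
- bot.close_job(): hands the job in; it is judged then, once.
Trained networks look in the newest picture that a camera, given by its name, has taken for a name from the list of things; names that differ only in an ending like _2 or _b are one class to them, and where a whole thing is asked for, a point or a joint stands for the part that bears it (a point fixed in the world has none). Each returns a list of dicts, best first, with "p" (0 to 1); they miss things now and then, are a little off and sometimes report something else, mostly with a low value. They report only what shows in the picture. A call takes as long as a camera call. They do not tell look-alikes from the thing itself.
- bot.boxes_of(camera, label): "pixel" ([row, column] in pixels, amid what is visible of it).
The state is a dict: "t": time; "joint_positions": joint angles; "dq": joint speeds; "joint_torque": joint torques, N m; "position": TCP position; "orientation": TCP orientation; "ft_force": force on the tool from outside, world axes, zero at the start; "torque": the same for the moment, N m; "width": finger opening in mm; "grip_force": force on a finger pad.
Only numpy, scipy, OpenCV 4.12 (cv2) and the standard library are available. Lean on these libraries where they do the work, as an engineer would, in place of code of your own. Each camera call takes 0.05 s, during which the arm holds its last target. There are 200 camera calls.

## Working session

There is one attempt and no reset: what is moved stays moved. The work goes in short steps, Python scripts to look and compute and a tool call to move; the robot and the scene stay as the last step left them, time stands still between calls to the robot, and variables do not carry over. Pictures are saved under pics/ and viewed, at most 12 in all, crops included, and the job is handed in when it is done.

Besides the shell and the picture viewer there is one more tool, called after ">>>" by a JSON object that holds its "name" and its "arguments", one argument or row to a line. move_arm: Moves the arm, as the interface text tells. Its arguments: {"type":"object","properties":{"plan":{"type":"array","items":{"type":"array","items":{"type":"array","items":{"type":"number"}}}},"claw":{"type":"number"},"squeeze":{"type":"number"}},"required":["plan"]}

```bash
mkdir -p pics; cat > h.py <<'E'
import numpy as np, cv2
from bench import bot
def cal(n):
    c=bot.calibration(n);K=np.array(c["intrinsics"],float);R=cv2.Rodrigues(np.array(c["rvec"],float))[0];t=np.array(c["tvec"],float).ravel();return K,R,t
def px2w(n,r,c,depth=None,z=None):
    K,R,t=cal(n);ray=np.linalg.inv(K)@[c,r,1.]
    o=-R.T@t;d=R.T@ray
    s=depth if z is None else (z-o[2])/d[2]
    return o+s*d
def w2px(n,p):
    K,R,t=cal(n);q=K@(R@np.array(p,float)+t);return q[1]/q[2],q[0]/q[2]
def tool():
    s=bot.sense();w,x,y,z=s["orientation"]
    from scipy.spatial.transform import Rotation as Ro
    return Ro.from_quat([x,y,z,w]).as_matrix(),np.array(s["position"]),s
E
python3 - <<'E'
from h import *
for n in ("scene","top"):
    im,d=bot.grab_frame(n);cv2.imwrite(f"pics/{n}0.png",im[:,:,::-1]);np.save(n+"d.npy",d)
    K,R,t=cal(n);print(n,-R.T@t,K[0,0])
    for l in("gold_pad","grip_block","knob_top","carrier","stand"):
        for b in bot.boxes_of(n,l)[:4]:
            r,c=b["pixel"];dd=d[int(r),int(c)];print(l,round(b["p"],2),[round(r),round(c)],px2w(n,r,c,dd).round())
R,p,s=tool();print(R.round(3),p,s["t"],s["width"],s["ft_force"])
E
```

```text
scene [ -83.41766485 1064.41330661 1075.90162497] 385.25309781297887
gold_pad 0.87 [219, 340] [459. 156.  23.]
gold_pad 0.77 [326, 256] [435. 679.   7.]
grip_block 0.82 [324, 252] [449. 681.   8.]
grip_block 0.73 [217, 342] [461. 142.  16.]
grip_block 0.19 [224, 323] [467. 262.  79.]
knob_top 0.45 [219, 339] [461. 161.  22.]
knob_top 0.37 [212, 318] [488. 262. 126.]
carrier 0.9 [217, 345] [446. 145.  27.]
carrier 0.83 [322, 252] [ -83. 1064. 1076.]
stand 0.78 [224, 322] [472. 264.  79.]
top [ 442.80796581  238.63683658 1258.11001802] 391.5727249211822
gold_pad 0.67 [222, 350] [459. 143.  18.]
gold_pad 0.61 [220, 186] [459. 668.   8.]
grip_block 0.97 [221, 185] [456. 672.   5.]
grip_block 0.76 [220, 350] [465. 144.  17.]
grip_block 0.53 [207, 326] [506. 219.   9.]
knob_top 0.62 [211, 315] [487. 253. 129.]
carrier 0.81 [221, 185] [456. 672.   5.]
carrier 0.65 [220, 349] [466. 148.  14.]
stand 0.72 [208, 329] [503. 211.   6.]
[[-0.953  0.304  0.   ]
 [ 0.304  0.953  0.   ]
 [-0.     0.    -1.   ]] [159.57175596 500.16489875 201.53146418] 0.6 85.15057968885355 [ 0.51620112 -0.0478604   0.23779357]
```

```bash
python3 - <<'E'
import cv2
a=cv2.imread("pics/top0.png");s=cv2.imread("pics/scene0.png")
cv2.imwrite("pics/t1.png",cv2.resize(a[160:280,270:430],None,fx=5,fy=5,interpolation=cv2.INTER_CUBIC))
E
```

```text
(no output)
```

View pics/scene0.png

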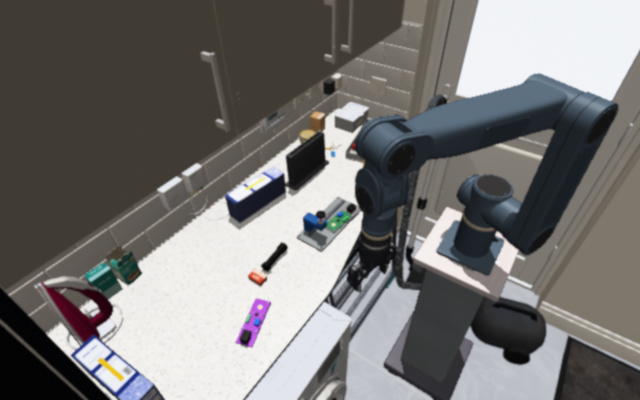

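View pics/t1.png

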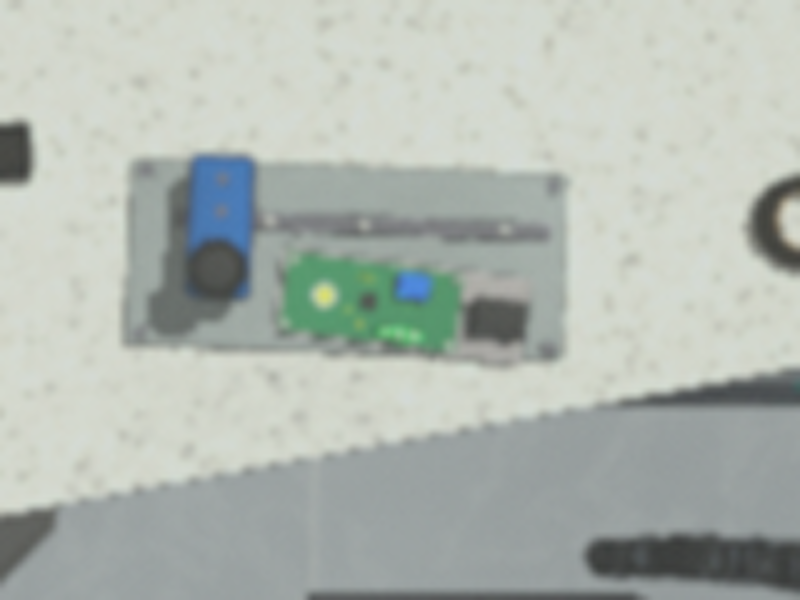

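View pics/top0.png

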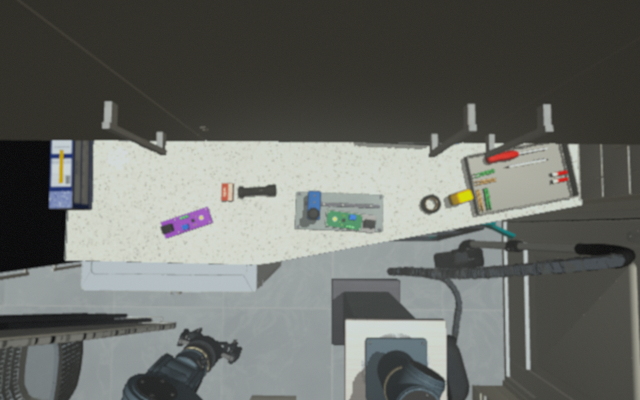

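The pictures show the real (grey/green) carrier on the stand. In the top view the gold pad is at about [219,335], the grip block at [224,369] and the knob at [214,313]. The purple look-alike lies far to the left, and the hose is at about row 270, columns 390–630.

```bash
python3 - <<'E'
from h import *
n="top"
def P(cx,cy,z): return px2w(n,160+cy/5-.4,270+cx/5-.4,z=z)
c=[P(133,160,10),P(565,176,10),P(561,358,10),P(125,346,10)]
for q in c: print("corner",q.round(1))
ul=((c[0]+c[3])-(c[1]+c[2]));L=np.linalg.norm(ul)/2;ul/=2*L
yaw=np.arctan2(-ul[0],ul[1]);print("L",L,"W",np.linalg.norm(c[0]-c[3]),"yaw",np.degrees(yaw))
f=P(255,219,16)-P(548,233,16);print("fence yaw",np.degrees(np.arctan2(-f[0],f[1])))
cen=sum(c)/4;ex=np.array([np.cos(yaw),np.sin(yaw),0]);ey=np.array([-np.sin(yaw),np.cos(yaw),0])
org=cen-5*ex;print("org",org,"probe",org-8*ex+80*ey)
g=P(324,295,17.5);b=P(496,320,37);k=P(217,268,126)
for nm,q in(("gold",g),("block",b),("knob",k)): d=q-org;print(nm,q.round(1),"stand frame",(d@ex).round(1),(d@ey).round(1))
d=g-b;print("g-b",np.linalg.norm(d[:2]),"yaw",np.degrees(np.arctan2(-d[0],d[1])))
# scene cam knob
D=np.load("topd.npy")
K,R,t=cal(n);v,u=np.mgrid[0:400,0:640];W=(R.T@((np.linalg.inv(K)@np.stack([u.ravel(),v.ravel(),np.ones(u.size)]))*D.ravel()-t[:,None])).T.reshape(400,640,3)
m=(D>0)&(v>235)&(v<285)&(u>380)
q=W[m];q=q[q[:,2]>-100]
for y in range(-500,100,50):
    s=q[(q[:,1]>=y)&(q[:,1]<y+50)&(q[:,2]>30)]
    if len(s): print(y,s[:,0].min().round(),s[:,0].max().round(),s[:,2].max().round())
E
```

```text
corner [554.  315.6  10. ]
corner [546.   39.4  10. ]
corner [430.   42.1  10. ]
corner [435.2 319.3  10. ]
L 276.7752543030956 W 118.8696318847115 yaw -1.3747920411160879
fence yaw -2.270747072231913
org [486.28374092 179.20601997  10.        ] probe [480.2054314  259.37493012  10.        ]
gold [468.5 193.1  17.5] stand frame -18.1 13.5
block [453.5  86.7  37. ] stand frame -30.6 -93.2
knob [481.4 259.1 126. ] stand frame -6.8 79.7
g-b 107.47192232486351 yaw -8.053730475174172
-500 350.0 387.0 304.0
-450 343.0 379.0 317.0
-400 338.0 377.0 318.0
-350 330.0 371.0 310.0
-300 319.0 363.0 293.0
-250 308.0 351.0 259.0
-200 294.0 338.0 199.0
-150 288.0 322.0 107.0
```

>>> {"name": "move_arm", "arguments": {
  "plan": [
    [[-0.135, -0.102, 0, 27], [-0.135, -0.102, 0, 27], [-0.135, -0.102, 0, 27], [-0.135, -0.102, 0, 27], [-0.135, -0.102, 0, 27]]
  ]
}}

```text
t: 1.02
position: [260.5, 357.3, 201.8]
orientation: [0.002, 0.385, 0.923, -0.001]
ft_force: [-0.7, 0.8, -0.4]
width: 85.6
grip_force: 0.0
```

>>> {"name": "move_arm", "arguments": {
  "plan": [
    [[-0.167, -0.029, 0, 27], [-0.167, -0.029, 0, 27], [-0.167, -0.029, 0, 27], [-0.167, -0.029, 0, 27], [-0.167, -0.029, 0, 27]]
  ]
}}

```text
t: 1.43
position: [359.1, 219.0, 201.5]
orientation: [0.002, 0.59, 0.807, -0.0]
ft_force: [-1.1, -0.1, 0.2]
width: 85.4
grip_force: 0.0
```

>>> {"name": "move_arm", "arguments": {
  "plan": [
    [[-0.162, 0.05, 0, 26.3], [-0.162, 0.05, 0, 26.3], [-0.162, 0.05, 0, 26.3], [-0.162, 0.05, 0, 26.3], [-0.162, 0.05, 0, 26.3]]
  ],
  "claw": 70
}}

```text
t: 1.85
position: [457.2, 81.1, 200.9]
orientation: [0.002, 0.757, 0.653, -0.0]
ft_force: [1.1, -0.6, -0.6]
width: 59.6
grip_force: 0.0
```

>>> {"name": "move_arm", "arguments": {
  "plan": [
    [[0.005, -0.0045, 0.04, 0], [0.005, -0.0045, 0.08, 0], [0.005, -0.0045, 0.12, 0], [0.005, -0.0045, 0.146, 0], [0.005, -0.0045, 0.146, 0]]
  ]
}}

```text
t: 2.27
position: [443.6, 92.0, 48.4]
orientation: [-0.004, 0.754, 0.657, -0.005]
ft_force: [-1.3, 0.1, 0.4]
width: 59.4
grip_force: 0.0
```

```bash
python3 - <<'E'
from h import *
a,d=bot.grab_frame("top");s,_=bot.grab_frame("scene")
cv2.imwrite("pics/t2.png",np.hstack([cv2.resize(x[...,::-1],(400,400),interpolation=cv2.INTER_CUBIC) for x in (a[180:260,310:390],s[180:260,300:380])]))
R,p,s=tool();print(p,R.round(3),s["width"],s["t"])
E
```

```text
[448.92196963  92.07855919  55.05628517] [[ 0.137  0.991 -0.002]
 [ 0.991 -0.137  0.   ]
 [-0.    -0.002 -1.   ]] 59.68692470696951 2.3667
```

View pics/t2.png

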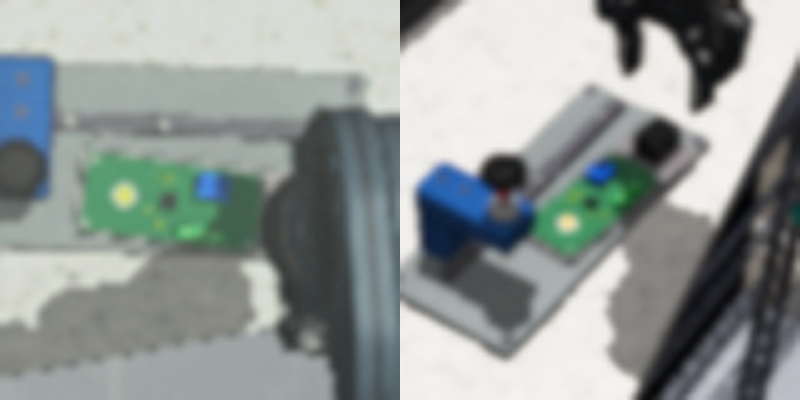

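The top view shows the gold pad clear at about [219,335]. The scene view shows the fingers above the block but offset. I'll correct by the lag I misread, then re-check.

>>> {"name": "move_arm", "arguments": {
  "plan": [
    [[-0.0047, 0.0052, 0, 0], [-0.0047, 0.0052, 0, 0], [-0.0047, 0.0052, 0, 0], [-0.0047, 0.0052, 0, 0]]
  ]
}}

```text
t: 2.7
position: [456.4, 86.0, 57.6]
orientation: [0.001, 0.755, 0.656, 0.002]
ft_force: [-0.1, 0.6, 0.1]
width: 60.0
grip_force: 0.0
```

```bash
python3 - <<'E'
from h import *
R,p,s=tool();print(p)
tip=p-R[:,2]*8
for nm,q in(("tcp",p),("padL",tip+30*R[:,1]),("padR",tip-30*R[:,1])): print(nm,np.round(w2px("scene",q),1))
# scene-camera measurement of points (crop 400.., scale5)
def S(cx,cy,z): return px2w("scene",180+cy/5-.4,300+(cx-400)/5-.4,z=z).round(1)
print("block(scene)",S(659,136,37),"gold",S(568,223,17.5),"knob",S(504,168,126))
E
```

```text
[456.41581612  86.00261099  57.64900351]
tcp [201.9 350.6]
padL [197.  344.8]
padR [203.9 356.8]
block(scene) [450.   89.1  37. ] gold [467.9 192.9  17.5] knob [478.6 261.7 126. ]
```

>>> {"name": "move_arm", "arguments": {
  "plan": [
    [[0.001, -0.003, 0.012, 0], [0.001, -0.003, 0.024, 0], [0.001, -0.003, 0.0355, 0], [0.001, -0.003, 0.0355, 0], [0.001, -0.003, 0.0355, 0]]
  ]
}}

```text
t: 3.12
position: [449.7, 87.3, 17.9]
orientation: [-0.001, 0.755, 0.656, -0.002]
ft_force: [1.2, 0.8, -0.1]
width: 59.8
grip_force: 0.0
```

>>> {"name": "move_arm", "arguments": {
  "plan": [
    [[0, 0, 0, 0], [0, 0, 0, 0], [0, 0, 0, 0]]
  ]
}}

```text
t: 3.37
position: [452.3, 87.4, 20.6]
orientation: [0.0, 0.755, 0.656, 0.0]
ft_force: [-0.3, -0.3, 0.0]
width: 59.7
grip_force: 0.0
```

Settled at (452.3, 87.4, 20.6). Close gently.

>>> {"name": "move_arm", "arguments": {
  "plan": [
    [[0, 0, 0, 0], [0, 0, 0, 0], [0, 0, 0, 0], [0, 0, 0, 0], [0, 0, 0, 0]]
  ],
  "claw": 15,
  "squeeze": 25
}}

```text
t: 3.78
position: [451.9, 87.4, 20.1]
orientation: [0.0, 0.755, 0.656, 0.0]
ft_force: [0.7, -0.6, -0.6]
width: 12.6
grip_force: 0.0
```

>>> {"name": "move_arm", "arguments": {
  "plan": [
    [[0, 0, 0, 0], [0, 0, 0, 0], [0, 0, 0, 0], [0, 0, 0, 0], [0, 0, 0, 0]]
  ]
}}

```text
t: 4.2
position: [451.8, 87.4, 20.0]
orientation: [0.0, 0.755, 0.656, 0.0]
ft_force: [0.2, -0.0, 0.2]
width: 13.0
grip_force: 0.0
```

```bash
python3 - <<'E'
from h import *
a,d=bot.grab_frame("top");s,_=bot.grab_frame("scene")
cv2.imwrite("pics/t3.png",np.hstack([cv2.resize(x[...,::-1],(400,400),interpolation=cv2.INTER_CUBIC) for x in (a[180:260,300:380],s[180:260,300:380])]))
R,p,s=tool();print(p,R.round(3),s["width"],s["t"],s["grip_force"],s["ft_force"])
E
```

```text
[451.73344434  87.39163004  19.98036531] [[ 0.139  0.99  -0.   ]
 [ 0.99  -0.139 -0.   ]
 [-0.    -0.    -1.   ]] 12.529729070108965 4.3 0.0 [ 0.11834929 -0.82004873  0.43844585]
```

View pics/t3.png

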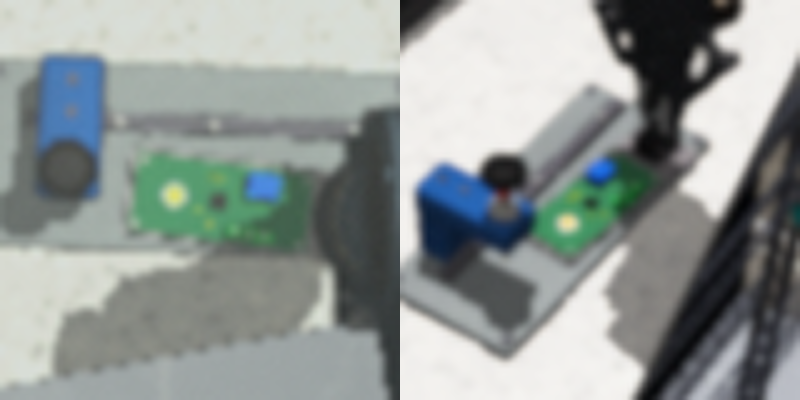

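The fingers closed to 12.6 mm with no contact, so the block isn't between them. I'll check their real position with the depth picture.

```bash
python3 - <<'E'
from h import *
s,D=bot.grab_frame("scene")
K,R,t=cal("scene");v,u=np.mgrid[0:400,0:640]
W=(R.T@((np.linalg.inv(K)@np.stack([u.ravel(),v.ravel(),np.ones(u.size)]))*D.ravel()-t[:,None])).T.reshape(400,640,3)
Tr,p,st=tool()
print("tcp px",w2px("scene",p),"grasp",w2px("scene",p+[0,0,19]),"block top",w2px("scene",[452,88,37]))
for r in range(192,216,2):
    print(r,[tuple(int(x) for x in W[r,c]) for c in range(344,360,2)])
cv2.imwrite("pics/t4.png",cv2.resize(s[190:220,335:375,::-1],(800,600),interpolation=cv2.INTER_CUBIC))
E
```

```text
tcp px (np.float64(209.5214606408774), np.float64(351.0675603573459)) grasp (np.float64(206.02496161028319), np.float64(351.27021275539926)) block top (np.float64(206.45693557577533), np.float64(351.1142585661713))
192 [(483, 94, 101), (472, 97, 109), (464, 96, 112), (463, 83, 103), (442, 105, 129), (438, 96, 125), (432, 91, 123), (490, -34, 5)]
194 [(535, 3, 0), (471, 99, 101), (464, 95, 102), (464, 79, 89), (443, 102, 117), (434, 103, 121), (435, 85, 108), (487, -30, -1)]
196 [(525, 21, 6), (521, 11, 1), (466, 91, 87), (460, 86, 86), (443, 101, 106), (436, 98, 107), (429, 96, 109), (414, 107, 124)]
198 [(519, 30, 5), (513, 24, 3), (462, 98, 84), (459, 86, 76), (442, 103, 97), (434, 100, 99), (425, 102, 106), (417, 101, 109)]
200 [(502, 58, 23), (502, 42, 11), (462, 96, 72), (461, 82, 61), (442, 100, 85), (436, 96, 85), (436, 79, 72), (467, 4, 0)]
202 [(502, 57, 12), (493, 57, 16), (460, 100, 66), (457, 88, 58), (444, 97, 72), (435, 97, 76), (433, 84, 67), (460, 16, 2)]
204 [(494, 71, 15), (487, 66, 15), (479, 65, 19), (460, 83, 42), (441, 101, 65), (435, 95, 64), (461, 31, 1), (451, 32, 7)]
206 [(489, 79, 13), (468, 100, 40), (459, 99, 44), (457, 88, 36), (446, 90, 44), (441, 83, 41), (448, 53, 13), (443, 46, 11)]
208 [(480, 93, 18), (466, 101, 31), (457, 101, 36), (449, 101, 40), (443, 95, 38), (443, 79, 26), (442, 64, 14), (433, 63, 19)]
210 [(475, 102, 17), (468, 98, 17), (456, 103, 27), (445, 106, 36), (443, 93, 26), (440, 83, 20), (432, 81, 22), (429, 70, 16)]
212 [(466, 116, 22), (458, 115, 25), (458, 99, 12), (446, 104, 22), (442, 96, 18), (434, 94, 20), (427, 90, 21), (430, 66, 1)]
214 [(460, 126, 21), (455, 119, 18), (447, 117, 22), (442, 110, 18), (436, 105, 18), (432, 97, 13), (430, 83, 3), (423, 78, 3)]
```

View pics/t4.png

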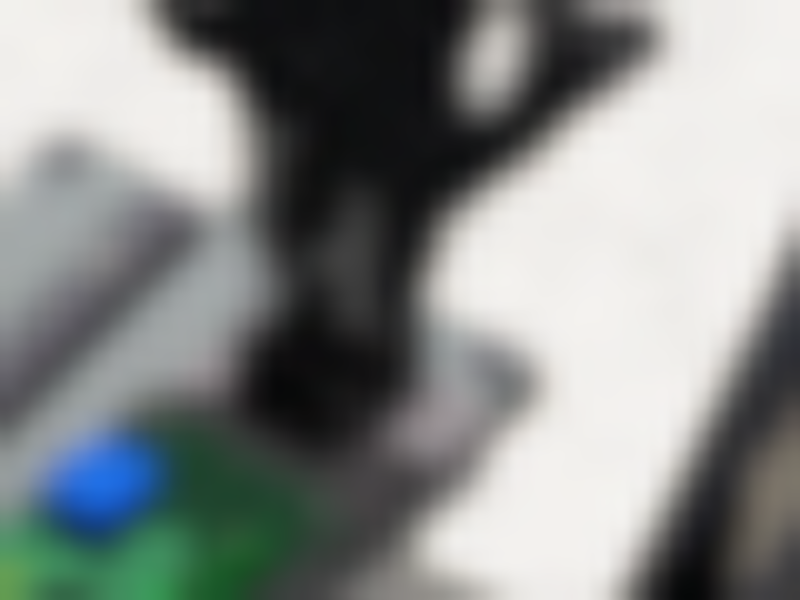

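```bash
python3 - <<'E'
from h import *
for n,(r0,r1,c0,c1) in (("top",(218,232,362,378)),("scene",(202,214,344,358))):
    D=np.load(n+"d.npy");K,R,t=cal(n);im=cv2.imread(f"pics/{n}0.png")
    for r in range(r0,r1,2):
        print(n,r,[tuple(int(x) for x in px2w(n,r,c,D[r,c]))+(int(im[r,c].mean()),) for c in range(c0,c1,2)])
s=bot.sense();print({k:np.round(v,2) for k,v in s.items()})
E
```

```text
top 218 [(471, 105, 12, 149), (471, 99, 13, 167), (471, 92, 15, 156), (471, 86, 10, 166), (471, 80, 16, 167), (471, 73, 12, 170), (471, 67, 17, 169), (471, 60, 11, 165)]
top 220 [(464, 105, 10, 129), (464, 101, 32, 115), (464, 95, 35, 92), (464, 88, 34, 99), (464, 83, 39, 104), (464, 77, 39, 117), (464, 70, 36, 129), (465, 60, 7, 154)]
top 222 [(458, 104, 9, 117), (458, 102, 40, 78), (458, 95, 34, 83), (458, 89, 38, 84), (458, 83, 37, 86), (458, 76, 36, 85), (458, 71, 40, 92), (458, 60, 11, 150)]
top 224 [(452, 105, 18, 127), (452, 101, 35, 76), (452, 95, 35, 82), (452, 89, 37, 83), (452, 82, 36, 83), (452, 76, 37, 84), (452, 70, 33, 94), (452, 60, 8, 156)]
top 226 [(445, 105, 12, 131), (445, 98, 8, 81), (445, 95, 36, 85), (446, 88, 31, 83), (446, 83, 39, 80), (446, 76, 34, 81), (446, 70, 39, 98), (446, 60, 11, 161)]
top 228 [(439, 105, 16, 151), (439, 99, 14, 140), (439, 92, 11, 141), (439, 86, 13, 136), (439, 80, 15, 105), (439, 73, 11, 120), (439, 67, 14, 132), (439, 59, 6, 161)]
top 230 [(433, 104, 9, 165), (433, 99, 13, 163), (433, 92, 13, 165), (433, 86, 18, 168), (433, 80, 15,
[... 715 characters left out ...]
 (457, 102, 26, 23), (449, 100, 29, 15), (445, 91, 24, 28), (440, 84, 21, 67), (433, 79, 20, 136)]
scene 212 [(469, 111, 16, 107), (461, 110, 19, 103), (455, 104, 18, 80), (445, 105, 24, 40), (440, 98, 20, 68), (434, 94, 21, 133), (429, 86, 17, 143)]
{'t': np.float64(4.35), 'joint_positions': array([ 0.05, -0.08, -0.39,  1.26, -0.  ,  1.76]), 'dq': array([-0., -0., -0., -0.,  0., -0.]), 'joint_torque': array([ -0.  , -27.92,  31.03,   0.  ,  -0.  ,   0.  ]), 'position': array([451.74,  87.4 ,  20.  ]), 'orientation': array([ 0.  ,  0.75,  0.66, -0.  ]), 'ft_force': array([ 0.17,  0.09, -1.09]), 'torque': array([ 0.06, -0.03, -0.03]), 'grip_force': np.float64(0.0), 'width': np.float64(12.78)}
```

>>> {"name": "move_arm", "arguments": {
  "plan": [
    [[0, 0, 0, 0], [0, 0, 0, 0], [0, 0, 0, 0], [0, 0, 0, 0], [0, 0, 0, 0]]
  ],
  "claw": 0,
  "squeeze": 25
}}

```text
t: 4.77
position: [451.8, 87.4, 20.0]
orientation: [0.0, 0.755, 0.656, 0.0]
ft_force: [-0.3, -0.2, 0.6]
width: 0.4
grip_force: 0.0
```

>>> {"name": "move_arm", "arguments": {
  "plan": [
    [[0, 0, 0, 0], [0, 0, 0, 0], [0, 0, 0, 0]]
  ]
}}

```text
t: 5.02
position: [451.7, 87.4, 20.0]
orientation: [-0.0, 0.755, 0.656, -0.0]
ft_force: [-0.1, -0.3, -1.3]
width: 0.1
grip_force: 0.0
```

```bash
python3 - <<'E'
from h import *
s,D=bot.grab_frame("scene");Z=np.load("scened.npy")
df=np.abs(s[...,::-1].astype(int)-cv2.imread("pics/scene0.png")).sum(2)
print("color diff rows 194-216, cols 340-362")
for r in range(194,217): print(r,' '.join(f"{x:3d}" for x in df[r,342:362]),'|',' '.join(f"{int(x):4d}" for x in np.clip(Z[r,344:358]-D[r,344:358],-999,999)))
p=tool()[1]
for z in(0,10,20,30,40): print(z,np.round(w2px("scene",p+[0,0,z]),1), (cal("scene")[1]@(p+[0,0,z])+cal("scene")[2])[2].round())
E
```

```text
color diff rows 194-216, cols 340-362
194   3   9  39  83 134 269 486 630 661 662 664 646 515 238  55 290 383 306 130  25 |    0   -3   -9  148  149  157  153  163  174  176 -655 -659 -666 -667
195   0   3   4  12  29 145 389 590 651 658 659 639 517 270  35 106 146 102  45  68 |    1   -3   -5  132  143  151  149  148  156  167 -642 -648 -651 -633
196   0   1   0   0  12  91 300 533 625 646 654 635 520 311 101   3  16  25 103 254 |    1   -3    3    1  135  139  147  157  155  150  159 -637 -638 -632
197   1   1   0   0   4  45 226 469 580 621 635 634 562 390 151   3  74 174 314 475 |    1    4    0   -1  119  133  129  145  153  138  151 -634 -634 -639
198   2   2   2   0   1  25 180 432 549 576 614 638 621 453 134 143 293 435 533 615 |   -2  -11    0    3  113  122  132  129  141  132  141 -631 -639 -638
199   2   0   2   2   1  26 179 432 535 545 585 643 626 435  22 349 527 603 636 649 |   -1    3    0    6  105  115  119  126  128  126  116 -635 -633 -785
200   1   1   0   0   8  66 238 454 519 526 573 638 596 363  63 448 615 645 654 660 |    0    5    0    1   96  118  114  120 
[... 1944 characters left out ...]
4 127 197 197 105  26   0   0   2   1  22 |    0   -6    9    7   -1    3    2    3   -3    2    0   -5    0   -2
214  30  92 143 161 159 161 153 130 125 153 199 227 191  85  16   5   0   1   0  16 |    2   -5   -4    6    0    4   -1    4    1    0    4   -3    2   -1
215  21  79 137 158 166 171 164 151 149 173 207 197 120  35   4   3   4   0   0  17 |   -1    4    1   -1    2   -5   -6   -8    0  -11    1    4   -5    0
216   9  49 105 163 196 200 175 154 148 154 160 113  43   6   3   1   1   0   0  19 |   -2   -2    1   -6   -2    3    0    3   -5    1   -3   -3    2    0
0 [209.5 351.1] 1530.0
10 [207.7 351.2] 1523.0
20 [205.8 351.3] 1516.0
30 [204.  351.4] 1509.0
40 [202.1 351.5] 1503.0
```

```bash
python3 - <<'E'
from h import *
acc=[bot.grab_frame("scene") for _ in range(4)];D=np.mean([a[1] for a in acc],0);Z=np.load("scened.npy")
for r in range(196,206): print(r,[(c,)+tuple(int(x) for x in px2w("scene",r,c,D[r,c])) for c in range(347,357) if abs(Z[r,c]-D[r,c])>20])
T,Dt=bot.grab_frame("top");
p=tool()[1];print(p,w2px("top",p+[0,0,150]))
r,c=[int(x) for x in w2px("top",p+[0,0,150])]
im=T[180:260,340:420,::-1]
cv2.imwrite("pics/t5.png",np.hstack([cv2.resize(im,(400,400)),cv2.resize(acc[0][0][165:225,325:385,::-1],(400,400),interpolation=cv2.INTER_CUBIC)]))
E
```

```text
196 [(348, 462, 97, 93), (349, 457, 99, 97), (350, 454, 97, 98), (351, 448, 100, 102), (352, 443, 101, 106), (353, 440, 99, 106), (354, 437, 96, 105), (355, 430, 100, 111), (356, 425, 103, 116)]
197 [(348, 465, 93, 84), (349, 458, 97, 90), (350, 455, 95, 90), (351, 446, 102, 100), (352, 444, 99, 99), (353, 441, 96, 98), (354, 435, 100, 104), (355, 429, 102, 108), (356, 425, 103, 111)]
198 [(348, 465, 92, 78), (349, 458, 96, 84), (350, 453, 97, 88), (351, 448, 99, 92), (352, 442, 102, 96), (353, 441, 95, 92), (354, 434, 101, 100), (355, 429, 102, 103), (356, 424, 103, 106)]
199 [(348, 464, 94, 75), (349, 457, 99, 82), (350, 452, 98, 84), (351, 448, 97, 85), (352, 445, 96, 85), (353, 442, 93, 85), (354, 441, 87, 81), (355, 428, 103, 99), (356, 424, 103, 101)]
200 [(348, 465, 91, 67), (349, 458, 96, 74), (350, 453, 97, 77), (351, 448, 98, 81), (352, 445, 96, 80), (353, 441, 95, 82), (354, 441, 86, 75), (355, 440, 81, 72), (356, 472, 12, 4)]
201 [(348, 465, 91, 61), (349, 457, 96, 69), (350, 453, 95, 71), (351, 448, 98, 75), (352, 445, 95, 75), (353, 442, 93, 75), (354, 440, 88, 72), (355, 439, 81, 67), (356, 469, 17, 3)]
202 [(348, 461, 96, 62), (349, 456, 98, 65), (350, 451, 99, 69), (351, 315, 338, 320), (352, 445, 95, 70), (353, 310, 336, 322), (354, 441, 86, 65), (356, 465, 23, 4)]
203 [(348, 462, 96, 56), (349, 458, 95, 57), (350, 451, 99, 64), (351, 448, 97, 64), (352, 444, 95, 65), (353, 440, 95, 66)]
204 [(350, 451, 99, 59), (351, 447, 97, 59)]
205 []
[451.76356857  87.41371478  20.01475085] (np.float64(223.8484844468142), np.float64(374.52656518721227))
```

View pics/t5.png

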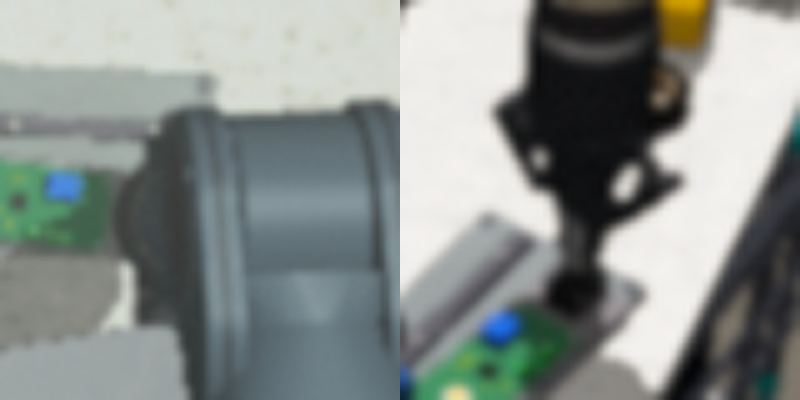

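The shut fingers end about 20 mm above the block: the depth picture puts the tips at z≈57 while the robot reports 20. So the reported z is about 37 mm low. I'll touch the block top gently to calibrate this.

>>> {"name": "move_arm", "arguments": {
  "plan": [
    [[0, 0.002, 0.006, 0], [0, 0.002, 0.012, 0], [0, 0.002, 0.012, 0], [0, 0.002, 0.012, 0], [0, 0.002, 0.012, 0]]
  ]
}}

```text
t: 5.73
position: [453.1, 87.1, 7.4]
orientation: [-0.0, 0.755, 0.656, -0.001]
ft_force: [-0.2, 0.2, 0.1]
width: 0.2
grip_force: 0.0
```

>>> {"name": "move_arm", "arguments": {
  "plan": [
    [[0, 0, 0.001, 0], [0, 0, 0.002, 0], [0, 0, 0.002, 0], [0, 0, 0.002, 0]]
  ]
}}

```text
t: 6.07
position: [453.4, 87.1, 7.3]
orientation: [-0.0, 0.755, 0.656, -0.0]
ft_force: [-2.7, -0.2, 7.1]
width: -0.4
grip_force: 4.0
```

>>> {"name": "move_arm", "arguments": {
  "plan": [
    [[0, 0, 0.001, 0], [0, 0, 0.002, 0], [0, 0, 0.002, 0], [0, 0, 0.002, 0]]
  ]
}}

```text
t: 6.4
position: [453.4, 87.1, 7.2]
orientation: [0.0, 0.755, 0.656, -0.0]
ft_force: [-8.3, 0.4, 17.4]
width: 0.4
grip_force: 8.7
```

Contact came at reported z = 7.4, so the true z is reported + 29.6 mm and the contact stiffness is about 5.4 N/mm. Now I'll back off, open, descend to a true z of about 20 and grip.

>>> {"name": "move_arm", "arguments": {
  "plan": [
    [[0, 0, -0.012, 0], [0, 0, -0.012, 0], [0, 0, -0.012, 0], [0, 0, -0.012, 0], [0, 0, -0.012, 0]]
  ],
  "claw": 60
}}

```text
t: 6.82
position: [453.0, 87.1, 15.0]
orientation: [-0.001, 0.755, 0.656, -0.001]
ft_force: [0.1, -0.5, -0.4]
width: 51.1
grip_force: 0.0
```

>>> {"name": "move_arm", "arguments": {
  "plan": [
    [[0, 0, 0.008, 0], [0, 0, 0.016, 0], [0, 0, 0.025, 0], [0, 0, 0.025, 0], [0, 0, 0.025, 0]]
  ]
}}

```text
t: 7.23
position: [452.2, 87.0, -10.7]
orientation: [-0.001, 0.755, 0.656, -0.001]
ft_force: [0.0, -0.4, -0.3]
width: 51.1
grip_force: 0.0
```

>>> {"name": "move_arm", "arguments": {
  "plan": [
    [[0, 0, 0, 0], [0, 0, 0, 0], [0, 0, 0, 0], [0, 0, 0, 0], [0, 0, 0, 0]]
  ],
  "claw": 15,
  "squeeze": 25
}}

```text
t: 7.65
position: [454.3, 87.1, -8.5]
orientation: [0.0, 0.755, 0.656, 0.0]
ft_force: [0.5, -0.2, 1.7]
width: 23.2
grip_force: 24.9
```

>>> {"name": "move_arm", "arguments": {
  "plan": [
    [[0, 0, 0, 0], [0, 0, 0, 0], [0, 0, 0, 0]]
  ]
}}

```text
t: 7.9
position: [454.3, 87.1, -8.5]
orientation: [0.0, 0.755, 0.656, 0.0]
ft_force: [0.1, -0.2, 2.1]
width: 23.4
grip_force: 25.0
```

Gripped (23.3 mm, 25 N). Now slide gently, about 85 % of the way, while turning to line up with the bed.

>>> {"name": "move_arm", "arguments": {
  "plan": [
    [[0.006, 0.001, 0, -0.6], [0.012, 0.002, 0, -1.2], [0.018, 0.003, 0, -1.9], [0.024, 0.0045, 0, -2.6], [0.03, 0.006, 0, -3.2]]
  ]
}}

```text
t: 8.32
position: [464.3, 116.2, -8.5]
orientation: [0.001, 0.736, 0.677, -0.0]
ft_force: [-1.5, -3.7, 5.1]
width: 23.4
grip_force: 25.5
```

>>> {"name": "move_arm", "arguments": {
  "plan": [
    [[0.006, 0.001, 0, -0.6], [0.012, 0.002, 0, -1.2], [0.018, 0.003, 0, -1.8], [0.024, 0.004, 0, -2.4], [0.03, 0.005, 0, -3.0]]
  ]
}}

```text
t: 8.73
position: [471.9, 145.8, -8.5]
orientation: [0.001, 0.718, 0.696, -0.0]
ft_force: [-1.4, -3.3, 4.7]
width: 23.8
grip_force: 25.5
```

```bash
python3 - <<'E'
from h import *
a,d=bot.grab_frame("top");s,_=bot.grab_frame("scene")
cv2.imwrite("pics/t6.png",np.hstack([cv2.resize(x[...,::-1],(400,400),interpolation=cv2.INTER_CUBIC) for x in (a[180:260,290:370],s[195:255,300:360])]))
R,p,s=tool();print(p,R.round(3)[:2],s["width"],s["t"],s["grip_force"],s["ft_force"])
E
```

```text
[472.23022022 147.12298462  -8.5024957 ] [[ 0.029  1.     0.001]
 [ 1.    -0.029  0.002]] 23.364874976366345 8.8333 25.456751883029938 [0.85961158 0.0730552  4.0078205 ]
```

View pics/t6.png

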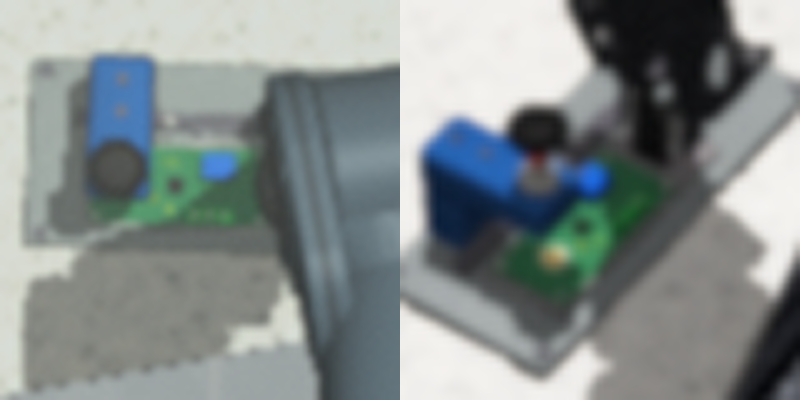

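The slide works. The carrier is flat and parallel to the fence, and the gold pad shows in the scene view at [233.5, 323], not yet under the probe. I'll compute what is left.

```bash
python3 - <<'E'
from h import *
def S(cx,cy,z): return px2w("scene",195+cy/6.667-.43,300+(cx-400)/6.667-.43,z=z)
im=cv2.imread("pics/scene0.png")
g=S(553,257,17.5);k=S(538,127,126)
print("gold",g,"knob",k)
# predicted gold from rigid grasp
R,p,s=tool();print("pred gold",p+106.8*R[:,0]-.9*R[:,1], p)
# refine: yellow centroid in fresh image; knob dark-disc centroid in top image
a,_=bot.grab_frame("scene");hsv=cv2.cvtColor(a,cv2.COLOR_RGB2HSV)[226:242,312:334].astype(int)
m=(hsv[...,0]>10)&(hsv[...,0]<32)&(hsv[...,1]>60)&(hsv[...,2]>110);v,u=np.nonzero(m);print(m.sum(),v.mean()+226,u.mean()+312,px2w("scene",v.mean()+226,u.mean()+312,z=17.5))
t=cv2.imread("pics/top0.png")[200:228,302:326].astype(int)
m=(t.max(2)<85)&(t.max(2)-t.min(2)<25);v,u=np.nonzero(m);print(m.sum(),v.mean()+200,u.mean()+302,px2w("top",v.mean()+200,u.mean()+302,z=122))
for n in("scene","top"):
  print(n,[(b["pixel"],b["p"]) for b in bot.boxes_of(n,"probe_tip")[:2]])
E
```

```text
gold [475.85834236 254.05629922  17.5       ] knob [477.8159942  263.73245609 126.        ]
pred gold [474.43838871 253.90380921  -8.33076241] [472.23022022 147.12298462  -8.5024957 ]
4 233.5 322.5 [474.82682525 255.70599082  17.5       ]
77 214.2987012987013 312.6623376623377 [478.31414107 260.11840218 122.        ]
scene []
top []
```

>>> {"name": "move_arm", "arguments": {
  "plan": [
    [[0.003, 0.0015, 0, 0], [0.0065, 0.003, 0, 0], [0.0065, 0.003, 0, 0], [0.0065, 0.003, 0, 0]]
  ]
}}

```text
t: 9.32
position: [474.4, 151.1, -8.5]
orientation: [0.0, 0.718, 0.696, -0.001]
ft_force: [-0.8, -2.3, 6.5]
width: 22.8
grip_force: 25.8
```

>>> {"name": "move_arm", "arguments": {
  "plan": [
    [[0, 0.0005, 0, 0], [0, 0.001, 0, 0], [0, 0.001, 0, 0], [0, 0.001, 0, 0]]
  ]
}}

```text
t: 9.65
position: [474.3, 151.1, -8.5]
orientation: [-0.0, 0.718, 0.696, -0.001]
ft_force: [-3.6, -2.0, 8.8]
width: 23.7
grip_force: 26.0
```

>>> {"name": "move_arm", "arguments": {
  "plan": [
    [[0, 0.0005, 0, 0], [0, 0.001, 0, 0], [0, 0.001, 0, 0], [0, 0.001, 0, 0]]
  ]
}}

```text
t: 9.98
position: [474.3, 151.1, -8.5]
orientation: [-0.001, 0.718, 0.696, -0.002]
ft_force: [-5.6, -2.6, 11.1]
width: 23.7
grip_force: 26.3
```

>>> {"name": "move_arm", "arguments": {
  "plan": [
    [[0, 0.0005, 0, 0], [0, 0.001, 0, 0], [0, 0.001, 0, 0], [0, 0.001, 0, 0]]
  ]
}}

```text
t: 10.32
position: [475.7, 151.5, -8.5]
orientation: [-0.001, 0.718, 0.696, -0.001]
ft_force: [-4.7, -1.0, 10.0]
width: 23.4
grip_force: 26.1
```

>>> {"name": "move_arm", "arguments": {
  "plan": [
    [[0.001, 0.001, -0.0012, 0], [0.001, 0.001, -0.0012, 0], [0.001, 0.001, -0.0012, 0], [0.001, 0.001, -0.0012, 0]]
  ]
}}

```text
t: 10.65
position: [477.5, 152.8, -8.5]
orientation: [-0.001, 0.718, 0.696, -0.001]
ft_force: [-2.2, 0.9, 1.7]
width: 23.6
grip_force: 25.0
```

>>> {"name": "move_arm", "arguments": {
  "plan": [
    [[0.0005, 0.001, 0, 0], [0.0005, 0.002, 0, 0], [0.0005, 0.002, 0, 0], [0.0005, 0.002, 0, 0]]
  ]
}}

```text
t: 10.98
position: [477.9, 152.9, -8.5]
orientation: [-0.002, 0.718, 0.696, -0.002]
ft_force: [-6.7, -1.8, 5.9]
width: 23.3
grip_force: 25.4
```

```bash
cat > m.py <<'E'
from h import *
A=[bot.grab_frame("scene")[0] for _ in range(3)]
a=np.mean(A,0).astype(np.uint8);hsv=cv2.cvtColor(a,cv2.COLOR_RGB2HSV)
R,p,s=tool();print(p,R.round(3)[:2,0],s["t"],s["ft_force"].round(1) if hasattr(s["ft_force"],"round") else s["ft_force"])
print("pred gold",p+106.8*R[:,0]-.9*R[:,1])
sub=hsv[224:242,310:334]
cv2.imwrite("pics/%s.png"%__import__("sys").argv[1],cv2.resize(a[200:245,300:360,::-1],(800,600),interpolation=cv2.INTER_CUBIC))
E
python3 m.py t7
```

```text
[477.89643761 152.84713504  -8.45290293] [0.031 1.   ] 11.1333 [-7.2 -1.2  4.9]
pred gold [480.33871051 259.62295778  -8.54766535]
```

View pics/t7.png

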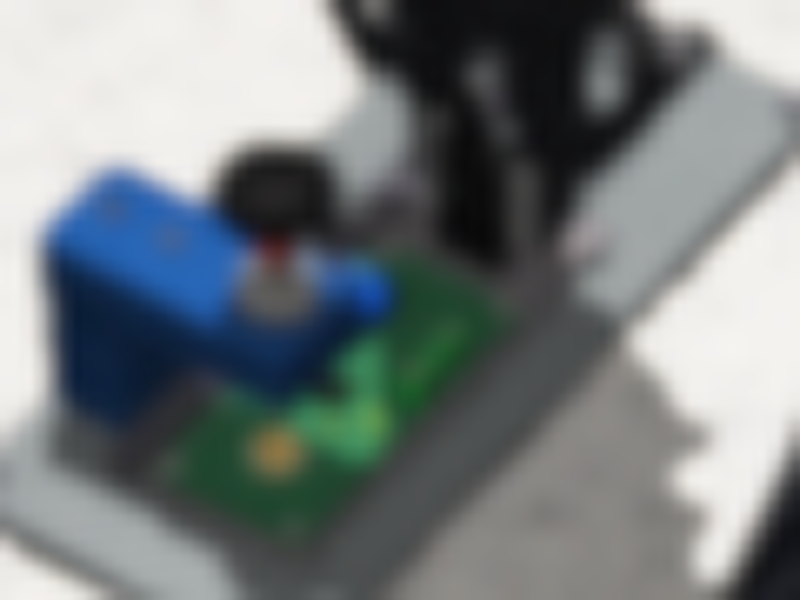

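```bash
python3 - <<'E'
from h import *
C=lambda cx,cy:(200+cy/13.333-.46,300+cx/13.333-.46)
r,c=C(275,452);g=px2w("scene",r,c,z=17.5);print("gold",g)
for z in(126,112,90,85):
    r,c=w2px("scene",[g[0],g[1],z]);print(z,"line through gold crop",(c-300+.46)*13.333,(r-200+.46)*13.333)
for y,x,z in((160,275,126),(172,275,126),(190,275,119),(246,275,90),(268,279,85)):
    print((x,y,z),px2w("scene",*C(x,y),z=z))
print("d px/dx, dy", np.subtract(w2px("scene",g+[5,0,100]),w2px("scene",g+[0,0,100]))*13.3,np.subtract(w2px("scene",g+[0,5,100]),w2px("scene",g+[0,0,100]))*13.3)
E
```

```text
gold [482.26000142 260.29837035  17.5       ]
126 line through gold crop 269.8691324694276 173.77936171000894
112 line through gold crop 270.56210980006756 211.3559691944559
90 line through gold crop 271.63190180340257 269.3653043082531
85 line through gold crop 271.87183369974764 282.3755808257678
(275, 160, 126) [484.10761597 255.17497197 126.        ]
(275, 172, 126) [481.50719194 258.9800096  126.        ]
(275, 190, 119) [481.76496107 258.75895473 119.        ]
(275, 246, 90) [486.56288755 252.38524285  90.        ]
(279, 268, 85) [483.75424693 254.67589555  85.        ]
d px/dx, dy [ -7.20445609 -15.37799412] [ 10.87949348 -10.56395421]
```

The gold pad in the view ([233.4, 320.2]) back-projects to (482.3, 260.3), and the grasp predicts (480.3, 259.6). The probe axis estimate is (480.2, 259.4), so they agree within about 2 mm. I'll relax the push, release and rise.

>>> {"name": "move_arm", "arguments": {
  "plan": [
    [[0, -0.002, -0.0006, 0], [0, -0.002, -0.0006, 0], [0, -0.002, -0.0006, 0]]
  ]
}}

```text
t: 11.38
position: [477.9, 153.1, -8.0]
orientation: [-0.0, 0.718, 0.696, -0.001]
ft_force: [-1.7, 0.3, -0.9]
width: 23.4
grip_force: 24.6
```

>>> {"name": "move_arm", "arguments": {
  "plan": [
    [[0, 0, 0, 0], [0, 0, 0, 0], [0, 0, 0, 0], [0, 0, 0, 0], [0, 0, 0, 0]]
  ],
  "claw": 45
}}

```text
t: 11.8
position: [479.1, 153.3, -6.9]
orientation: [0.0, 0.718, 0.696, 0.0]
ft_force: [-0.2, 0.1, 1.3]
width: 38.5
grip_force: 0.0
```

>>> {"name": "move_arm", "arguments": {
  "plan": [
    [[0, 0, -0.01, 0], [0, 0, -0.03, 0], [0, 0, -0.06, 0], [0, 0, -0.1, 0], [0, 0, -0.14, 0]]
  ]
}}

```text
t: 12.22
position: [477.5, 153.1, 134.1]
orientation: [-0.001, 0.718, 0.696, -0.001]
ft_force: [0.9, 0.3, 0.8]
width: 38.1
grip_force: 0.0
```

>>> {"name": "move_arm", "arguments": {
  "plan": [
    [[-0.03, 0, -0.02, 0], [-0.03, 0, -0.02, 0], [-0.03, 0, -0.02, 0], [-0.03, 0, -0.02, 0], [-0.03, 0, -0.02, 0]]
  ],
  "claw": 0
}}

```text
t: 12.63
position: [476.6, 123.5, 151.3]
orientation: [-0.001, 0.718, 0.696, -0.001]
ft_force: [0.2, 0.1, -1.1]
width: -0.4
grip_force: 0.0
```

```bash
python3 - <<'E'
from h import *
acc=[bot.grab_frame("top")[0] for _ in range(3)];a=np.mean(acc,0).astype(np.uint8)
s=np.mean([bot.grab_frame("scene")[0] for _ in range(3)],0).astype(np.uint8)
cv2.imwrite("pics/t8.png",np.hstack([cv2.resize(x[...,::-1],(400,400),interpolation=cv2.INTER_CUBIC) for x in (a[190:240,290:340],s[200:245,300:345])]))
R,p,st=tool();print(p,R.round(3)[:2],st["width"],st["t"],st["ft_force"])
E
```

```text
[477.05396829 123.5210645  151.89585866] [[ 0.031  1.    -0.002]
 [ 1.    -0.031 -0.   ]] 0.15878042375219792 12.9333 [-0.29051171  0.10454188  0.38848121]
```

View pics/t8.png

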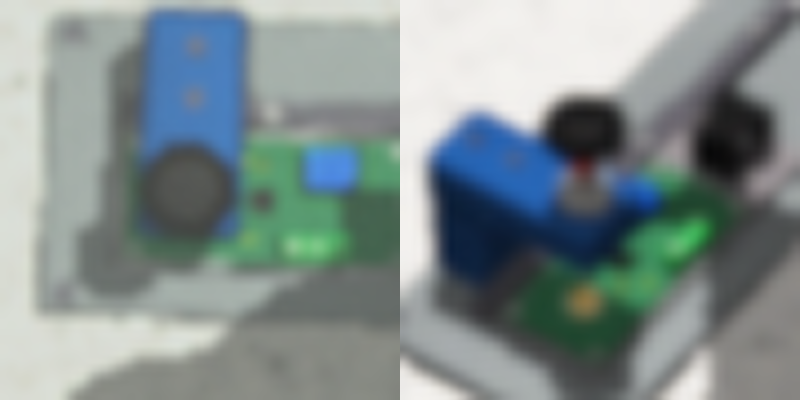

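Released; the carrier stayed put, with the gold pad still at [233.5, 320.4] in the scene view. I'll cross-check the offsets and get the knob target.

```bash
python3 - <<'E'
from h import *
T=lambda x,y,z:px2w("top",190+y/8-.44,290+x/8-.44,z=z).round(1)
S=lambda x,y,z:px2w("scene",200+y/8.889-.44,300+(x-400)/8.889-.44,z=z).round(1)
print("knob top",T(187,190,118),"plate end",T(130,240,15),"fence near",T(265,107,16))
print("gold",S(585,302,17.5),"knob118",S(585,128,118),"block",S(735,125,37))
# block and gold corresponding initial picture, same method
print("head edges y",T(147,20,80),T(242,20,80))
for n in("scene","top"):
  for l in ("knob_top","grip_block","gold_pad"):
    print(n,l,[(np.round(b["pixel"],1),round(b["p"],2),px2w(n,*b["pixel"],z={"knob_top":126,"grip_block":37,"gold_pad":17.5}[l]).round(1)) for b in bot.boxes_of(n,l)[:3]])
E
```

```text
knob top [481.3 259.4 118. ] plate end [464.8 283.7  15. ] fence near [518.  230.6  16. ]
gold [481.3 260.3  17.5] knob118 [481.3 258.2 118. ] block [475.7 152.4  37. ]
head edges y [546.7 275.8  80. ] [547. 240.  80.]
scene knob_top [(array([177.4, 361.1]), 0.64, array([459.4,   7.1, 126. ])), (array([212.4, 318.7]), 0.46, array([486. , 261.7, 126. ]))]
scene grip_block [(array([226.2, 329.5]), 0.84, array([463.6, 225.3,  37. ])), (array([324. , 250.8]), 0.83, array([436.6, 693.2,  37. ]))]
scene gold_pad [(array([229.3, 326.8]), 0.67, array([473.4, 228.8,  17.5])), (array([323.8, 254.2]), 0.67, array([438.2, 679.9,  17.5]))]
top knob_top []
top grip_block [(array([219.8, 184.4]), 0.79, array([460.5, 662. ,  37. ])), (array([214.4, 334.5]), 0.56, array([481.2, 193.6,  37. ]))]
top gold_pad [(array([219.4, 333.9]), 0.88, array([466. , 194.7,  17.5])), (array([219.1, 187.9]), 0.64, array([463. , 657.7,  17.5])), (array([196.6, 461.1]), 0.29, array([ 541.6, -208.1,   17.5]))]
```

>>> {"name": "move_arm", "arguments": {
  "plan": [
    [[0.04, 0, 0, 0], [0.08, 0, 0, 0], [0.12, 0, 0, 0], [0.136, 0, 0, 0], [0.136, 0, 0, 0]]
  ]
}}

```text
t: 13.65
position: [481.6, 262.7, 152.5]
orientation: [-0.001, 0.716, 0.698, 0.0]
ft_force: [-0.6, -0.3, -0.5]
width: -0.3
grip_force: 0.0
```

>>> {"name": "move_arm", "arguments": {
  "plan": [
    [[0, 0, 0.02, 0], [0, 0, 0.035, 0], [0, 0, 0.045, 0], [0, 0, 0.05, 0], [0, 0, 0.05, 0]]
  ]
}}

```text
t: 14.07
position: [480.9, 258.1, 101.2]
orientation: [-0.0, 0.718, 0.696, -0.001]
ft_force: [0.8, -0.4, -0.6]
width: -0.0
grip_force: 0.0
```

>>> {"name": "move_arm", "arguments": {
  "plan": [
    [[0, 0, 0, 0], [0, 0, 0, 0], [0, 0, 0, 0], [0, 0, 0, 0]]
  ]
}}

```text
t: 14.4
position: [482.6, 259.3, 103.9]
orientation: [0.0, 0.718, 0.696, 0.001]
ft_force: [-0.0, -0.1, -0.3]
width: -0.4
grip_force: 0.0
```

>>> {"name": "move_arm", "arguments": {
  "plan": [
    [[0, -0.001, 0.002, 0], [0, -0.001, 0.004, 0], [0, -0.001, 0.005, 0], [0, -0.001, 0.005, 0], [0, -0.001, 0.005, 0]]
  ]
}}

```text
t: 14.82
position: [480.7, 259.2, 97.6]
orientation: [-0.0, 0.718, 0.696, -0.0]
ft_force: [-0.4, 0.7, -0.1]
width: -0.1
grip_force: 0.0
```

>>> {"name": "move_arm", "arguments": {
  "plan": [
    [[0, 0, 0.001, 0], [0, 0, 0.002, 0], [0, 0, 0.003, 0], [0, 0, 0.003, 0], [0, 0, 0.003, 0]]
  ]
}}

```text
t: 15.23
position: [481.1, 259.3, 95.3]
orientation: [0.0, 0.718, 0.696, 0.0]
ft_force: [-0.9, -0.1, 4.0]
width: -0.2
grip_force: 1.5
```

>>> {"name": "move_arm", "arguments": {
  "plan": [
    [[0, 0, 0.001, 0], [0, 0, 0.002, 0], [0, 0, 0.003, 0], [0, 0, 0.003, 0], [0, 0, 0.003, 0]]
  ]
}}

```text
t: 15.65
position: [481.0, 259.3, 92.0]
orientation: [0.0, 0.718, 0.696, 0.0]
ft_force: [-1.2, 0.1, 4.3]
width: 0.3
grip_force: 2.0
```

Contact came where expected (about 96.4) and the spring force matches. I'm going on towards a reported z of 81.5.

>>> {"name": "move_arm", "arguments": {
  "plan": [
    [[0, 0, 0.001, 0], [0, 0, 0.002, 0], [0, 0, 0.003, 0], [0, 0, 0.004, 0], [0, 0, 0.005, 0]]
  ]
}}

```text
t: 16.07
position: [481.1, 259.3, 87.1]
orientation: [0.0, 0.718, 0.696, 0.0]
ft_force: [-1.7, -0.7, 5.7]
width: 0.1
grip_force: 2.9
```

>>> {"name": "move_arm", "arguments": {
  "plan": [
    [[0, 0, 0.001, 0], [0, 0, 0.002, 0], [0, 0, 0.003, 0], [0, 0, 0.003, 0], [0, 0, 0.003, 0]]
  ]
}}

```text
t: 16.48
position: [481.1, 259.3, 84.6]
orientation: [0.0, 0.718, 0.696, 0.0]
ft_force: [-2.8, 0.3, 6.4]
width: 0.0
grip_force: 3.5
```

>>> {"name": "move_arm", "arguments": {
  "plan": [
    [[0, 0, 0.001, 0], [0, 0, 0.002, 0], [0, 0, 0.003, 0], [0, 0, 0.003, 0], [0, 0, 0.003, 0]]
  ]
}}

```text
t: 16.9
position: [481.1, 259.3, 82.2]
orientation: [0.0, 0.718, 0.696, 0.0]
ft_force: [-2.8, -0.6, 8.8]
width: 0.1
grip_force: 4.7
```

>>> {"name": "move_arm", "arguments": {
  "plan": [
    [[0, 0, 0.0005, 0], [0, 0, 0.001, 0], [0, 0, 0.001, 0], [0, 0, 0.001, 0], [0, 0, 0.001, 0]]
  ]
}}

```text
t: 17.32
position: [481.2, 259.3, 81.5]
orientation: [0.0, 0.718, 0.696, 0.001]
ft_force: [-3.4, -0.8, 10.2]
width: -0.4
grip_force: 5.1
```

>>> {"name": "move_arm", "arguments": {
  "plan": [
    [[0, 0, 0, 0], [0, 0, 0, 0], [0, 0, 0, 0], [0, 0, 0, 0], [0, 0, 0, 0]]
  ]
}}

```text
t: 17.73
position: [481.1, 259.3, 81.4]
orientation: [0.0, 0.718, 0.696, 0.001]
ft_force: [-2.2, -1.5, 11.3]
width: -0.1
grip_force: 5.1
```

>>> {"name": "move_arm", "arguments": {
  "plan": [
    [[0, 0, 0, 0], [0, 0, 0, 0], [0, 0, 0, 0], [0, 0, 0, 0], [0, 0, 0, 0]]
  ]
}}

```text
t: 18.15
position: [481.2, 259.3, 81.5]
orientation: [0.0, 0.718, 0.696, 0.001]
ft_force: [-2.9, -2.0, 9.8]
width: 0.0
grip_force: 5.1
```

>>> {"name": "move_arm", "arguments": {
  "plan": [
    [[0, 0, 0, 0], [0, 0, 0, 0], [0, 0, 0, 0], [0, 0, 0, 0], [0, 0, 0, 0]]
  ]
}}

```text
t: 18.57
position: [481.1, 259.3, 81.5]
orientation: [0.0, 0.718, 0.696, 0.001]
ft_force: [-3.9, -0.3, 11.0]
width: -0.2
grip_force: 5.1
```

```bash
python3 - <<'E'
from h import *
s=np.mean([bot.grab_frame("scene")[0] for _ in range(3)],0).astype(np.uint8)
cv2.imwrite("pics/t9.png",cv2.resize(s[195:245,300:360,::-1],(720,600),interpolation=cv2.INTER_CUBIC))
R,p,st=tool();print(p,st["t"],st["ft_force"])
E
```

```text
[481.13913722 259.34170433  81.4517585 ] 18.7167 [-3.64045688 -0.60611676  9.5901446 ]
```

View pics/t9.png

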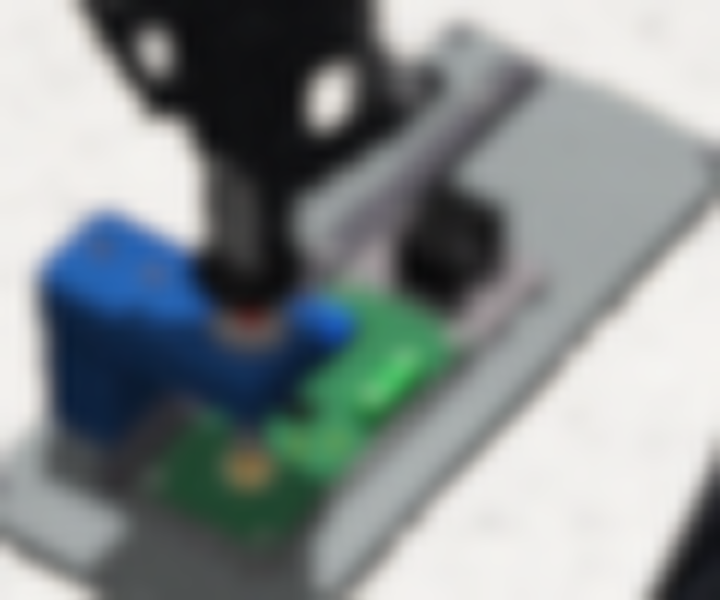

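The picture shows the shut fingers on the knob, the red ring at the collar top (about [221.5, 321]) and the brass tip coming down on the gold pad (about [233.5, 320.5]). The roughly 10.5 N agrees with 15 mm of travel with the tip bearing, so I'm handing in.

```bash
python3 -c "
from bench import bot
print(bot.close_job())"
```

```text
the job is handed in; nothing more can be done
None
```

I handed the job in with the fingers holding the knob down about 15 mm at about 10.5 N, and the gold pad within about 2 mm of the probe axis by my camera measurements; the judge gave no result back.

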